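Tare the balance that holds the beaker and store the zero

ROBOT

A 6-joint arm with a two-finger parallel gripper is mounted at the origin on a cart in front of the work surface, level with it; the furniture and walls round the work are solid. World frame = base frame: x ahead of the robot, y to its left, z up, the work surface at z = 0. Lengths are in mm, angles in rad, forces in N, time in s.
With the tool pointing down it reaches from about 275 to 750 mm from the base axis. Payload 10.2 kg.
Tool frame: the origin (TCP) lies between the finger pads; the fingertips stand 14 mm ahead of it and the grasp point (between the pads) lies 5 mm behind it (tip_reach is the distance from the TCP to the fingertips, in mm); z points along the fingers, y is the line along which they close (so a half turn about z gives the same grasp; the last joint's range is limited). The gripper opens to 85 mm and grips with 20 to 120 N. Pads are 22 mm wide; open, the fingers measure 114 mm over their backs; the gripper's body (76 mm by 85 mm) begins 54 mm behind the grasp point. The pads swing forward as they close: fully open they stand 13 mm farther back than shut.
Start: joints at [-1.436, 0.313, 1.498, -0, 1.331, -0.223], TCP at [183.85, -491.763, 245.294] pointing down, gripper open.
Joint ranges: [-2.94, 2.94], [-0.97, 2.17], [0.19, 2.56], [-1.23, 4.37], [0.02, 3.11], [-2.88, 2.88]. Speed limits (rad/s): [2.39, 2.39, 3.01, 3.14, 3.14, 3.14].

INTERFACE

Orientations are given as a unit quaternion [w, x, y, z].
In Python, from rig import * gives the robot as it stands.
- The arm moves only by the tool arm_command, never from a script. Its argument "steps" is a list that holds one entry, the list of rows, each a list of 7 numbers: the opening, from 0 (shut) to 1 (fully open), then the shift along the tool's x, y, z each as a share of 0.05 m, from -1 to 1, then the turn, a rotation vector about the tool's x, y, z each as a share of 0.15 rad, from -1 to 1. A call has 1 to 8 rows; each row shifts and turns the commanded pose from where the row before left it, along the tool's axes as they then stand; what a row does not reach is not made up. A row lasts 1/8 s, in which the tool goes at most 62.5 mm and 10.7 degrees, less where a joint would pass 70% of its speed; a pose out of reach is approached as far as the arm can. A call with a number of a shift or a turn outside -1 to 1 is refused whole. A call with a gripper value outside its range is refused whole. The fingers move at their own pace and stop on an object; "squeeze" is the grip in N (left out, the last holds). Time passes only in rows, so rows that do not move let the fingers close. It gives the time, the measured TCP pose, the force, the opening and the grip force at its end, in the units of the state.
- sense(): the state, without advancing time (a new reading comes with each control period).
- capture(name): name is "scene" or "top" or "wrist"; returns the picture (400x640x3 uint8, red, green, blue); there is no depth.
- get_calibration(name): a dict with "intrinsics" (3x3 intrinsics, pixels), "rvec" (rotation vector, rad) and "tvec" (3), from world to camera coordinates, as OpenCV has them; the wrist camera has in their place "T_tool_cam" (4x4, takes a point from camera to tool coordinates, whose origin is the TCP and whose axes are the flange's). Camera axes: x right, y down, z forward; pixel columns grow to the right and rows downward; lengths in mm; the calibration is good to about 2 mm. A picture is of the moment at which its call begins: read the wrist's pose just before it. get_calibration takes no time and is no camera call.
- finish_job(): hands the job in; it is judged then, once.
The state is a dict: "time_s": time; "joints": joint angles; "dq": joint speeds; "tau": joint torques, N m; "eef_pos": TCP position; "ee_rot": TCP orientation; "force": force on the tool from outside, world axes, zero at the start; "wrist_torque": the same for the moment, N m; "grip_width": opening from 0.0 (shut) to 1.0 (fully open); "grip_force": force on a finger pad.
Only numpy, scipy, OpenCV 4.12 (cv2) and the standard library are available. Lean on these libraries where they do the work, as an engineer would, in place of code of your own. Each camera call takes 0.05 s, during which the arm holds its last target. There are 200 camera calls.

TASK

Two like balances stand on the bench. On the one with the beaker on its pan, touch the long tare bar lightly with the fingertips until it goes down, let it come up, then do the same with the square store key at its right, and withdraw. Do not press the round power key, leave the whole other balance untouched, press no harder than a key needs, and do not touch or shift the beaker, the stopper or the other loose things standing about.

Things in the scene. Friction and masses are not known exactly. Their poses are not given: they have to be found in the camera images.
- balance_a: the balance with the beaker on its pan: one of two like fixed white balances, 215 (x) x 170 mm (y), housing top 30 mm up. Origin: centre of its underside. x points from keys to pan (away from the robot, within 0.25 rad), y left, z up. Keys at x -80: power y +62, tare y 0, store y -62 mm. Flat display at x -36. Pan 112 mm across, centre x +43, its top 47 mm up.
- power_key_a_top (a point): power key of the balance with the beaker on its pan: round key, 20 mm across, at the left. The point is the centre of the key's flat top, 40 mm above the worktop and 10 mm above the housing when not pressed; it goes down with the key. Clear gap to the next key: 28 mm.
- power_key_a (a joint): travel of the power key of the balance with the beaker on its pan, m: 0 released, 0.006 fully down, it answers at 0.003. It moves straight down against a spring (1.5 N to start, 4 N fully down, then a hard stop) and comes back up by itself.
- tare_key_a_top (a point): tare key of the balance with the beaker on its pan: long bar key in the middle, 20 mm (x) x 48 mm (y). The point is the centre of the key's flat top, 40 mm above the worktop and 10 mm above the housing when not pressed; it goes down with the key. Clear gap to the next key: 28 mm.
- tare_key_a (a joint): travel of the tare key of the balance with the beaker on its pan, m: 0 released, 0.006 fully down, it answers at 0.003. It moves straight down against a spring (1.5 N to start, 4 N fully down, then a hard stop) and comes back up by itself.
- store_key_a_top (a point): store key of the balance with the beaker on its pan: square key, 20 x 20 mm, at the right. The point is the centre of the key's flat top, 40 mm above the worktop and 10 mm above the housing when not pressed; it goes down with the key. Clear gap to the next key: 28 mm.
- store_key_a (a joint): travel of the store key of the balance with the beaker on its pan, m: 0 released, 0.006 fully down, it answers at 0.003. It moves straight down against a spring (1.5 N to start, 4 N fully down, then a hard stop) and comes back up by itself.
- balance_b: the other balance, with the stopper on its pan: one of two like fixed white balances, 215 (x) x 170 mm (y), housing top 30 mm up. Origin: centre of its underside. x points from keys to pan (away from the robot, within 0.25 rad), y left, z up. Keys at x -80: power y +62, tare y 0, store y -62 mm. Flat display at x -36. Pan 112 mm across, centre x +43, its top 47 mm up.
- power_key_b_top (a point): power key of the other balance, with the stopper on its pan: round key, 20 mm across, at the left. The point is the centre of the key's flat top, 40 mm above the worktop and 10 mm above the housing when not pressed; it goes down with the key. Clear gap to the next key: 28 mm.
- power_key_b (a joint): travel of the power key of the other balance, with the stopper on its pan, m: 0 released, 0.006 fully down, it answers at 0.003. It moves straight down against a spring (1.5 N to start, 4 N fully down, then a hard stop) and comes back up by itself.
- tare_key_b_top (a point): tare key of the other balance, with the stopper on its pan: long bar key in the middle, 20 mm (x) x 48 mm (y). The point is the centre of the key's flat top, 40 mm above the worktop and 10 mm above the housing when not pressed; it goes down with the key. Clear gap to the next key: 28 mm.
- tare_key_b (a joint): travel of the tare key of the other balance, with the stopper on its pan, m: 0 released, 0.006 fully down, it answers at 0.003. It moves straight down against a spring (1.5 N to start, 4 N fully down, then a hard stop) and comes back up by itself.
- store_key_b_top (a point): store key of the other balance, with the stopper on its pan: square key, 20 x 20 mm, at the right. The point is the centre of the key's flat top, 40 mm above the worktop and 10 mm above the housing when not pressed; it goes down with the key. Clear gap to the next key: 28 mm.
- store_key_b (a joint): travel of the store key of the other balance, with the stopper on its pan, m: 0 released, 0.006 fully down, it answers at 0.003. It moves straight down against a spring (1.5 N to start, 4 N fully down, then a hard stop) and comes back up by itself.
- beaker: small straight glass beaker with a pale filled body, 52 mm across, 71 mm tall to the rim of its clear wall, standing loose on the pan of balance_a. Origin: centre of its underside.
- stopper: brown rubber stopper, 30 mm across, 28 mm tall, standing loose on the pan of balance_b. Origin: centre of its underside.
- dish: flat round petri dish, 58 mm across, 14 mm tall, lying loose on the worktop between the balances. Origin: centre of its underside.
- marker: loose marker pen, 131 mm long, 18 mm thick, lying in front of the balances. Origin: centre of its underside; long axis y.
- tape: loose roll of label tape, 66 mm across, 19 mm tall, lying flat in front of the balances. Origin: centre of its underside.
- tube: loose capped conical sample tube, 112 mm long, 33 mm thick, lying at the right. Origin: centre of its underside; long axis y.
- bottle: loose glass screw-cap bottle, 84 mm across, 162 mm tall, standing behind the balances. Origin: centre of its underside.
Things that resemble listed ones, but are neither listed nor needed, are in the scene too. Leave any black look-alike of the tape alone. Of the things that look like the marker, the smaller one is meant.

How it is judged (in metres and radians):
On the way, in this order (a step that is already met when the one before it is completed fails the run):
1. the fingers hold the tare bar of the beaker's balance at least 3 mm down, its store key up (value of joint tare_key_a above 0.003 m and value of joint store_key_a below 0.001 m and contact force between the fingers and balance_a above 0.5 N), for 0.1 s.
2. the tare bar is up again and the fingers hold the store key at least 3 mm down (value of joint store_key_a above 0.003 m and value of joint tare_key_a below 0.001 m and contact force between the fingers and balance_a above 0.5 N), for 0.1 s.
At the end, for the whole second after the job is handed in: All six keys are up (within 1 mm), the beaker and the stopper are within 5 mm of where they stood on their pans, the dish, marker, tape, tube and bottle within 10 mm of where they stood, and all are at rest (value of joint each of power_key_a, tare_key_a, store_key_a, power_key_b, tare_key_b, store_key_b below 0.001 m and distance of each of beaker, stopper from where it was at the start of the episode below 0.005 m and distance of each of dish, marker, tape, tube, bottle from where it was at the start of the episode below 0.01 m and linear speed of each of beaker, stopper, dish, marker, tape, tube, bottle below 0.02 m/s); the robot touches nothing.
It fails at once if the power key of the beaker's balance is pressed (more than 1 mm) (value of joint power_key_a above 0.001 m).
It fails at once if the other balance is touched (more than 0.5 N) or one of its keys goes down (more than 1 mm) (contact force between any of the fingers, the arm and balance_b above 0.5 N or value of joint any of power_key_b, tare_key_b, store_key_b above 0.001 m).
It fails at once if the beaker's balance is pressed with more than 25 N (contact force between any of the fingers, the arm and balance_a above 25 N).
It fails at once if the beaker or the stopper is touched (more than 0.5 N), or shifted or lifted by more than 5 mm (contact force between any of the fingers, the arm and beaker above 0.5 N or contact force between any of the fingers, the arm and stopper above 0.5 N or distance of any of beaker, stopper from where it was at the start of the episode above 0.005 m).
It fails at once if the dish, marker, tape, tube or bottle is touched (more than 0.5 N), or shifted or lifted by more than 10 mm (contact force between any of the fingers, the arm and dish above 0.5 N or contact force between any of the fingers, the arm and marker above 0.5 N or contact force between any of the fingers, the arm and tape above 0.5 N or contact force between any of the fingers, the arm and tube above 0.5 N or contact force between any of the fingers, the arm and bottle above 0.5 N or distance of any of dish, marker, tape, tube, bottle from where it was at the start of the episode above 0.01 m).
It also fails if it takes over 42 s, if anything falls off the work surface, if the arm or the gripper's body presses on something with over 40 N, if the wrist force passes 120 N, or if a joint passes its speed limit or range.

## Working session

There is one attempt and no reset: what is moved stays moved. The work goes in short steps, Python scripts to look and compute and a tool call to move; the robot and the scene stay as the last step left them, time stands still between calls to the robot, and variables do not carry over. Pictures are saved under pics/ and viewed, at most 10 in all, crops included, and the job is handed in when it is done.

Besides the shell and the picture viewer there is one more tool, called after "Request:" as name(argument=value, ...), one argument or row to a line, values as JSON. arm_command: Moves the arm, as the interface text tells. Its arguments: {"type":"object","properties":{"steps":{"type":"array"},"squeeze":{"type":"number"}},"required":["steps"]}

```bash
mkdir -p pics; python3 - <<'E'
from rig import *
import cv2
for n in ("top","scene"):
    cv2.imwrite(f"pics/{n}0.png",capture(n)[:,:,::-1])
    c=get_calibration(n);print(n,c)
s=sense();print(s['time_s'],s['eef_pos'],s['ee_rot'],s['grip_width'],s['force'])
E
```

```text
top {'intrinsics': array([[458.59763628,   0.        , 326.79456681],
       [  0.        , 458.59763628, 197.86834916],
       [  0.        ,   0.        ,   1.        ]]), 'rvec': array([ 2.14195972, -2.19555157,  0.11027879]), 'tvec': array([ -77.84384419,  546.91831566, 1405.72001901])}
scene {'intrinsics': array([[493.13636857,   0.        , 316.48933634],
       [  0.        , 493.13636857, 196.1511219 ],
       [  0.        ,   0.        ,   1.        ]]), 'rvec': array([ 1.10110587, -2.43712939,  0.92321409]), 'tvec': array([ 327.47567317,  387.10616207, 1091.25722522])}
0.1 [ 183.81695034 -491.54697035  244.7966324 ] [-5.86150058e-04  9.84037133e-01  1.77962287e-01  3.19318291e-05] 0.999523469509955 [ 0.52166817 -0.96300623  0.71485443]
```

View pics/top0.png

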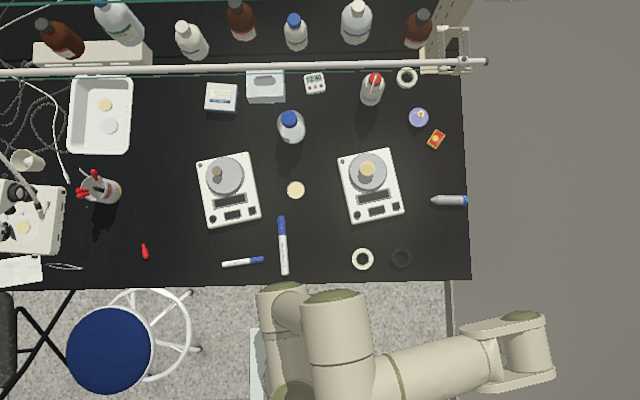

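View pics/scene0.png

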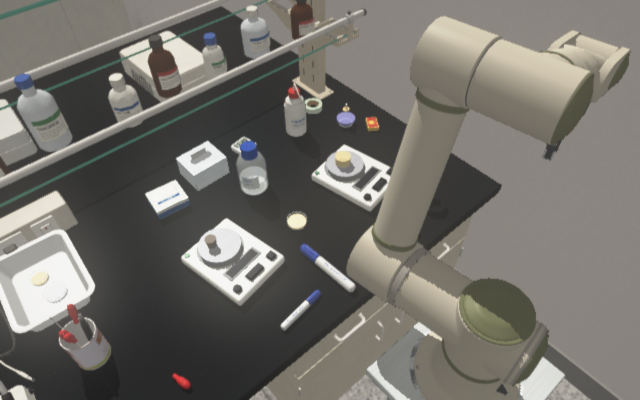

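The top view shows a balance at (228,190) with a small brown object on its pan, and another at (371,186) with a pale cream object. The dark keys are at the lower edge of each. The right one fits the beaker, since its fill is pale and the stopper is brown. I'll confirm in an enlarged crop and measure the keys.

```bash
cat > h.py <<'E'
from rig import *
import cv2, numpy as np
def ray(n,uv,z):
    c=get_calibration(n);R=cv2.Rodrigues(c['rvec'])[0];K=c['intrinsics']
    d=R.T@np.linalg.inv(K)@np.array([uv[0],uv[1],1.]);o=-R.T@c['tvec']
    return o+d*(z-o[2])/d[2]
E
python3 - <<'E'
from h import *
a=cv2.imread('pics/top0.png')
A=cv2.resize(a[140:240,330:420],None,fx=4,fy=4,interpolation=2);B=cv2.resize(a[140:240,190:280],None,fx=4,fy=4,interpolation=2)
cv2.imwrite('pics/crop.png',np.hstack([B,A]))
g=cv2.cvtColor(a,6)
hsv=cv2.cvtColor(a,cv2.COLOR_BGR2HSV)
for nm,(x0,y0,x1,y1) in {'L':(190,145,268,235),'R':(332,143,410,230)}.items():
    m=np.zeros_like(g);m[y0:y1,x0:x1]=((g>170)&(hsv[...,1]<60))[y0:y1,x0:x1]*255
    c=max(cv2.findContours(m,0,2)[0],key=cv2.contourArea)
    hull=cv2.convexHull(c)[:,0,:].astype(float)
    w=np.array([ray('top',p,30)[:2] for p in hull],np.float32)
    print(nm,cv2.minAreaRect(w))
    inside=np.zeros_like(g);cv2.fillPoly(inside,[cv2.convexHull(c)],255)
    inside=cv2.erode(inside,np.ones((3,3)))
    d=((g<90)&(inside>0)).astype(np.uint8)
    n,l,st,ce=cv2.connectedComponentsWithStats(d)
    for i in range(1,n):
        if st[i,4]>15:print('  dark',ce[i].round(1),st[i,4],ray('top',ce[i],40).round(1))
E
```

```text
L ((580.2130126953125, 217.72178649902344), (212.38577270507812, 169.13108825683594), 10.692782402038574)
  dark [229.2 200.3] 209 [543.6 211.2  40. ]
  dark [251.8 210.1] 39 [511.5 141.3  40. ]
  dark [232.1 214.3] 98 [499.8 202.5  40. ]
  dark [212.5 218.5] 32 [488.3 262.9  40. ]
R ((582.4783325195312, -228.4761962890625), (212.58668518066406, 168.5557861328125), 11.098841667175293)
  dark [373.1 196.1] 191 [ 545.4 -235.    40. ]
  dark [395.7 205.8] 39 [ 513.7 -303.8   40. ]
  dark [376.4 210. ] 92 [ 502.2 -243.6   40. ]
  dark [356.9 214.5] 29 [ 489.7 -182.9   40. ]
```

View pics/crop.png

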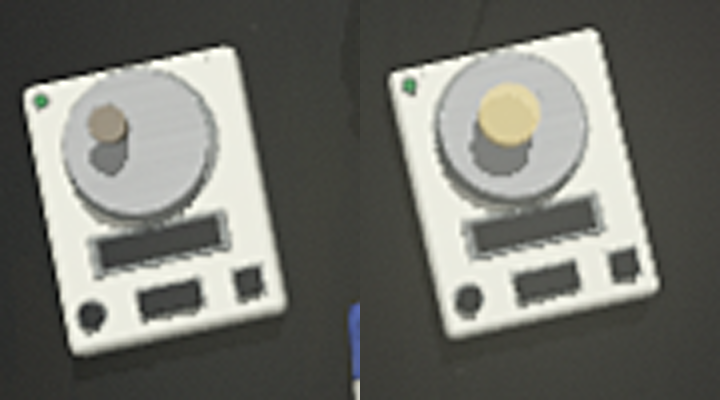

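Right crop: the pale-filled wide body is the beaker, so balance_a is the right one. Its keys are power (357,214), tare (376,210) and store (396,206). The left one holds the small brown stopper. World positions: tare ≈ (503,-244) and store ≈ (514.5,-304), with a yaw of 0.194. I'll move over the tare bar at height with the fingers closing.

Request:
arm_command(
  steps=[
    [[0,0.95,-0.3,0,0,0,0],[0,0.95,-0.3,0,0,0,0],[0,0.95,-0.3,0,0,0,0],[0,0.95,-0.3,0,0,0,0],[0,0.95,-0.3,0,0,0,0],[0,0.95,-0.3,0,0,0,0],[0,0.95,-0.3,0,0,0,0],[0,0.95,-0.3,0,0,0,0]],
  ],
  squeeze=20,
)

```text
time_s: 1.1
eef_pos: [498.8, -245.0, 245.0]
ee_rot: [-0.0, 0.984, 0.178, -0.0]
force: [0.1, -1.1, -0.3]
grip_width: -0.001
grip_force: 0.0
```

Request:
arm_command(
  steps=[
    [[0,0,0,0,0,0,0.55],[0,0,0,0,0,0,0.55],[0,0,0,0,0,0,0],[0,0,0,0,0,0,0],[0,0,0,0,0,0,0],[0,0,0,0,0,0,0]],
  ],
)

```text
time_s: 1.85
eef_pos: [497.7, -246.4, 245.3]
ee_rot: [-0.0, 0.995, 0.096, -0.0]
force: [0.2, -0.0, -0.7]
grip_width: 0.0
grip_force: 0.0
```

```bash
cat > st.py <<'E'
from h import *
from scipy.spatial.transform import Rotation as Ro
s=sense();w,x,y,z=s['ee_rot'];R=Ro.from_quat([x,y,z,w]).as_matrix()
print({k:np.round(s[k],3) for k in('time_s','eef_pos','force','grip_width')},[k for k in s if 'tip' in k],s.get('tip_reach'))
print('xaxis yaw',np.arctan2(R[1,0],R[0,0]),'z',R[:,2].round(4))
for n,t in(('tare',(503,-243.7,40)),('store',(514.5,-304.2,40))):print(n,(R.T@(np.array(t)-s['eef_pos'])).round(1))
E
python3 st.py; python3 - <<'E'
from h import *
print(get_calibration('wrist'))
cv2.imwrite('pics/w1.png',capture('wrist')[:,:,::-1])
E
```

```text
{'time_s': np.float64(1.85), 'eef_pos': array([ 497.69 , -246.354,  245.284]), 'force': array([ 0.203, -0.023, -0.689]), 'grip_width': np.float64(0.0)} [] None
xaxis yaw 0.1930602209953717 z [-0.  0. -1.]
tare [  5.7  -1.6 205.3]
store [  5.4  60.  205.3]
{'intrinsics': array([[279.41527928,   0.        , 318.7001904 ],
       [  0.        , 279.41527928, 197.29211837],
       [  0.        ,   0.        ,   1.        ]]), 'T_tool_cam': array([[ 1.08743239e-03, -9.59583520e-01, -2.81421899e-01,
         7.17045186e+01],
       [ 9.99999382e-01,  9.78491026e-04,  5.27634338e-04,
         5.40847653e-01],
       [-2.30940413e-04, -2.81422299e-01,  9.59583991e-01,
        -1.28996279e+02],
       [ 0.00000000e+00,  0.00000000e+00,  0.00000000e+00,
         1.00000000e+00]])}
```

View pics/w1.png

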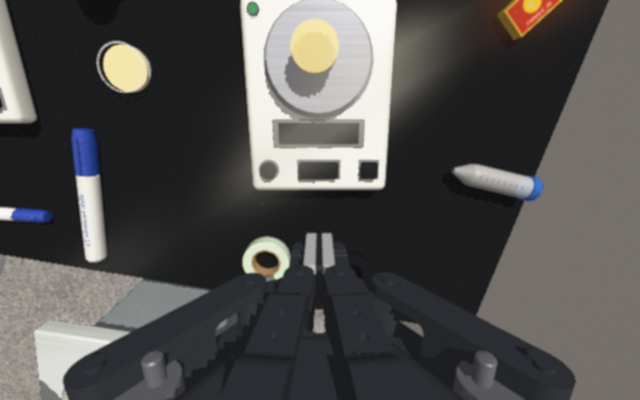

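The wrist view shows the shut fingertips at (319,237), the tare bar at (319,170), store at (369,169) and power at (269,170). I'll cross-check the positions with this view.

```bash
python3 - <<'E'
from h import *
c=get_calibration('wrist');T=c['T_tool_cam'];Ki=np.linalg.inv(c['intrinsics'])
g=cv2.cvtColor(cv2.imread('pics/w1.png'),6);d=np.zeros_like(g);d[157:184,252:386]=(g<110)[157:184,252:386]
n,l,st,ce=cv2.connectedComponentsWithStats(d)
for i in range(1,n):
    if st[i,4]>60:
        r=T[:3,:3]@Ki@[*ce[i],1];o=T[:3,3];print(ce[i].round(1),st[i],(o+r*(205.3-o[2])/r[2]).round(1))
E
```

```text
[267.7 170.6] [260 163  16  17 208] [  7.4 -61.2 205.3]
[318.2 170.5] [299 162  40  18 704] [7.600e+00 1.000e-01 2.053e+02]
[368.  170.4] [359 162  19  18 318] [  7.7  60.5 205.3]
```

Request:
arm_command(
  steps=[
    [[0,0.13,-0.01,0,0,0,0],[0,0,0,0.9,0,0,0],[0,0,0,0.9,0,0,0],[0,0,0,0.9,0,0,0],[0,0,0,0.6,0,0,0],[0,0,0,0.2,0,0,0],[0,0,0,0,0,0,0],[0,0,0,0,0,0,0]],
  ],
)

```text
time_s: 2.9
eef_pos: [504.7, -245.0, 71.7]
ee_rot: [0.001, 0.995, 0.096, 0.001]
force: [0.7, -0.7, 0.9]
grip_width: 0.0
grip_force: 0.0
```

```bash
python3 st.py; python3 - <<'E'
from h import *
cv2.imwrite('pics/w2.png',capture('wrist')[:,:,::-1])
E
```

```text
{'time_s': np.float64(2.9), 'eef_pos': array([ 504.727, -244.969,   71.664]), 'force': array([ 0.732, -0.714,  0.942]), 'grip_width': np.float64(0.0)} [] None
xaxis yaw 0.19288781628970247 z [ 0.0019 -0.0015 -1.    ]
tare [-1.5 -1.6 31.7]
store [-1.8 59.9 31.8]
```

View pics/w2.png

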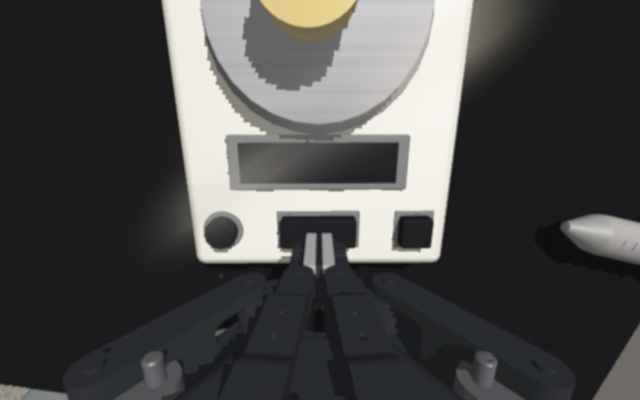

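The tips at (318,237) are over the tare bar (317,232), and nothing else is near. I'll lower the rest of the way in small steps.

Request:
arm_command(
  steps=[
    [[0,0,0,0.16,0,0,0],[0,0,0,0.08,0,0,0],[0,0,0,0,0,0,0],[0,0,0,0,0,0,0]],
  ],
)

```text
time_s: 3.45
eef_pos: [504.1, -244.6, 58.4]
ee_rot: [0.0, 0.995, 0.096, 0.0]
force: [0.2, -0.4, -0.7]
grip_width: -0.002
grip_force: 0.0
```

Request:
arm_command(
  steps=[
    [[0,0,0,0.06,0,0,0],[0,0,0,0,0,0,0],[0,0,0,0,0,0,0]],
  ],
)

```text
time_s: 3.82
eef_pos: [504.1, -244.6, 55.3]
ee_rot: [0.0, 0.995, 0.096, 0.0]
force: [-0.1, -0.0, 0.3]
grip_width: -0.001
grip_force: 0.0
```

Request:
arm_command(
  steps=[
    [[0,0,0,0.06,0,0,0],[0,0,0,0,0,0,0],[0,0,0,0,0,0,0]],
  ],
)

```text
time_s: 4.2
eef_pos: [504.2, -244.7, 52.5]
ee_rot: [0.0, 0.995, 0.096, 0.0]
force: [0.2, 0.7, 2.1]
grip_width: -0.002
grip_force: 1.0
```

Request:
arm_command(
  steps=[
    [[0,0,0,0.03,0,0,0],[0,0,0,0,0,0,0],[0,0,0,0,0,0,0]],
  ],
)

```text
time_s: 4.58
eef_pos: [504.2, -244.6, 50.9]
ee_rot: [0.0, 0.995, 0.096, 0.0]
force: [1.2, -0.7, 2.5]
grip_width: 0.004
grip_force: 1.4
```

Request:
arm_command(
  steps=[
    [[0,0,0,0.03,0,0,0],[0,0,0,0,0,0,0],[0,0,0,0,0,0,0],[0,0,0,0,0,0,0]],
  ],
)

```text
time_s: 5.08
eef_pos: [504.2, -244.6, 49.4]
ee_rot: [0.0, 0.995, 0.096, 0.0]
force: [0.9, -1.0, 3.5]
grip_width: 0.001
grip_force: 1.7
```

Request:
arm_command(
  steps=[
    [[0,0,0,0.01,0,0,0],[0,0,0,0,0,0,0],[0,0,0,0,0,0,0],[0,0,0,0,0,0,0]],
  ],
)

```text
time_s: 5.58
eef_pos: [504.1, -244.6, 48.8]
ee_rot: [0.0, 0.995, 0.096, 0.0]
force: [2.4, -1.2, 3.5]
grip_width: 0.001
grip_force: 1.8
```

Tare has been held about 5 mm down at 3.5 N. Now I'll rise and shift to store.

Request:
arm_command(
  steps=[
    [[0,0,0,-0.2,0,0,0],[0,0,0,-0.3,0,0,0],[0,0,0,0,0,0,0],[0,0,0.4,0,0,0,0],[0,0,0.5,0,0,0,0],[0,0,0.32,0,0,0,0],[0,0,0,0,0,0,0],[0,0,0,0,0,0,0]],
  ],
)

```text
time_s: 6.58
eef_pos: [515.5, -303.6, 73.5]
ee_rot: [-0.0, 0.995, 0.096, -0.0]
force: [0.2, -0.5, 0.8]
grip_width: -0.001
grip_force: 0.0
```

```bash
python3 st.py; python3 - <<'E'
from h import *
cv2.imwrite('pics/w3.png',capture('wrist')[:,:,::-1])
E
```

```text
{'time_s': np.float64(6.575), 'eef_pos': array([ 515.517, -303.641,   73.55 ]), 'force': array([ 0.192, -0.542,  0.808]), 'grip_width': np.float64(-0.001)} [] None
xaxis yaw 0.19312570670655985 z [-7.e-04  8.e-04 -1.e+00]
tare [ -0.8 -61.2  33.6]
store [-1.1  0.4 33.6]
```

View pics/w3.png

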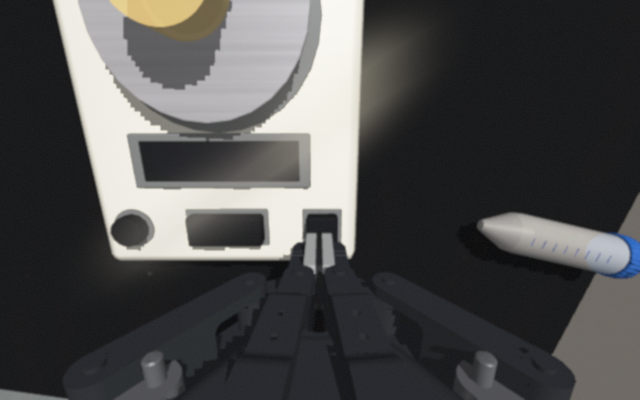

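The tips at (319,237) are over the store key (322,228), and the tare bar (227,229) is up. I'll descend.

Request:
arm_command(
  steps=[
    [[0,0,0.01,0.2,0,0,0],[0,0,0,0.14,0,0,0],[0,0,0,0,0,0,0],[0,0,0,0,0,0,0]],
  ],
)

```text
time_s: 7.12
eef_pos: [515.9, -304.9, 56.8]
ee_rot: [0.0, 0.995, 0.096, 0.0]
force: [-0.9, 0.6, 0.7]
grip_width: 0.002
grip_force: 0.0
```

Request:
arm_command(
  steps=[
    [[0,0,0,0.06,0,0,0],[0,0,0,0,0,0,0],[0,0,0,0,0,0,0]],
  ],
)

```text
time_s: 7.5
eef_pos: [515.9, -305.0, 54.0]
ee_rot: [0.0, 0.995, 0.096, 0.0]
force: [0.1, 0.1, 1.2]
grip_width: 0.002
grip_force: 0.7
```

Request:
arm_command(
  steps=[
    [[0,0,0,0.06,0,0,0],[0,0,0,0,0,0,0],[0,0,0,0,0,0,0]],
  ],
)

```text
time_s: 7.88
eef_pos: [516.0, -305.0, 51.0]
ee_rot: [0.0, 0.995, 0.096, 0.0]
force: [-0.1, -0.1, 2.5]
grip_width: 0.002
grip_force: 1.4
```

Request:
arm_command(
  steps=[
    [[0,0,0,0.04,0,0,0],[0,0,0,0,0,0,0],[0,0,0,0,0,0,0],[0,0,0,0,0,0,0]],
  ],
)

```text
time_s: 8.38
eef_pos: [516.0, -305.0, 48.9]
ee_rot: [0.0, 0.995, 0.096, 0.0]
force: [2.1, -0.5, 4.2]
grip_width: 0.001
grip_force: 1.8
```

Store is held about 5 mm down. I'll withdraw straight up.

Request:
arm_command(
  steps=[
    [[0,0,0,0,0,0,0],[0,0,0,-0.2,0,0,0],[0,0,0,-0.8,0,0,0],[0,0,0,-0.9,0,0,0],[0,0,0,-0.9,0,0,0],[0,0,0,-0.6,0,0,0],[0,0,0,0,0,0,0],[0,0,0,0,0,0,0]],
  ],
)

```text
time_s: 9.38
eef_pos: [515.3, -304.5, 217.6]
ee_rot: [-0.001, 0.995, 0.096, -0.001]
force: [0.2, -0.5, -0.1]
grip_width: 0.004
grip_force: 0.0
```

```bash
python3 st.py; python3 - <<'E'
from h import *
cv2.imwrite('pics/w4.png',capture('wrist')[:,:,::-1])
E
```

```text
{'time_s': np.float64(9.375), 'eef_pos': array([ 515.318, -304.45 ,  217.6  ]), 'force': array([ 0.229, -0.47 , -0.068]), 'grip_width': np.float64(0.004)} [] None
xaxis yaw 0.19279581220221043 z [-0.002   0.0017 -1.    ]
tare [ -0.2 -61.6 177.7]
store [ -0.5  -0.  177.6]
```

View pics/w4.png

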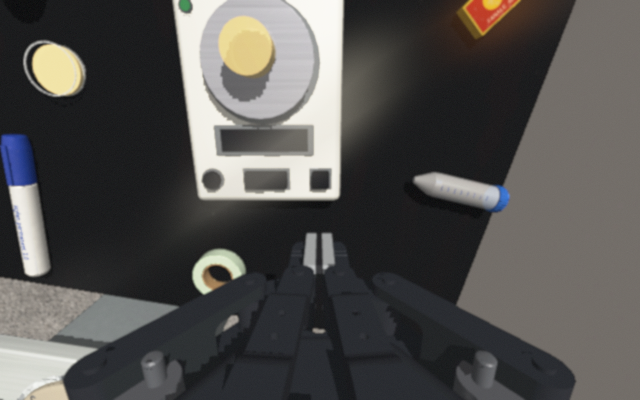

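The keys at (212,180), (266,180) and (320,180) are up, the beaker is in place at (245,45), and the arm is clear of everything.

```bash
python3 -c "
from rig import *
print(finish_job())"
```

```text
the job is handed in; nothing more can be done
None
```

I pressed the tare bar and then the store key on the beaker's balance, each about 5 mm down at roughly 4 N, withdrew clear of everything, and handed the job in; no verdict was returned.

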